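# Pin the keeper of a restorer's jig with its guide rod

## Task

Swing the jig's blue keeper bar shut over the gilt medallion until it clicks into its detent, then take the red-sleeved guide rod from its wooden stand and thread it from above through the brass bushing at the bar's end and on through the brass bushing below. Finish while still holding the rod there, so that a colleague can lock it: its tip must show at least a few millimetres below the lower bushing, and the red sleeve must stay clear above the bar instead of resting on it. Leave the jar, the bowl and the hammer where they are.

Things in the scene. Friction and masses are not known exactly. Their poses are not given: they have to be found in the camera images.
- jig: Fixed jig: dark base plate 120 (x) by 250 (y) by 10 mm, origin at the centre of its underside, z up. Hinge post at y +85 mm; wooden block with gilt medallion, 76 x 60 mm in x, y, centred at y +28, 86 mm high; detent pillar with sprung brass ball, 93 mm high, at y -44; bracket with the lower brass bushing at y -85. Place and yaw vary.
- keeper (a joint): Angle (rad) of the blue bar about its upright hinge: 0 = shut against its stop, pointing along the jig's -y, bushing right above the lower one; grows as the free end swings to the jig's -x (to the robot): at a the bar points along (-sin a, -cos a). Range 0 to 1.2. Light friction; just before shut a sprung ball is overrun (under 8 N at the post), then holds the bar at 0.
- hinge (a point): Point on the keeper's hinge axis, level with the bar's top (111 mm above the table). Axes are the jig's.
- post_top (a point): Top centre of the yellow upright handle post on the bar: 14 mm diameter, 42 mm tall above the bar's top, 100 mm from the hinge axis. The blue bar is 26 mm wide, 16 mm thick (95 to 111 mm above the table), moves level. Axes turn with the bar.
- upper_bore (a point): Centre of the upper mouth of the upper bushing: 15 mm hole right through a brass block 44 x 44 x 16 mm at the bar's free end, 170 mm from the hinge axis; mouth 111 mm above the table, bore upright. Moves with the bar.
- lower_bore (a point): Centre of the upper mouth of the lower bushing: 15 mm hole right through a brass block 50 x 46 x 14 mm on two legs, mouth 59 mm above the table, underside 45 mm, free space beneath it to the base plate (top at 10 mm). With the bar shut the gap between the bushings is 36 mm. Axes are the jig's.
- rod: Loose guide rod, about 110 g, 136 mm long. Origin at the centre of its tip (lower end), z up along the rod. Steel shaft 12 mm diameter, 91 mm long, tip tapered to 7 mm over the last 6 mm; above it a red grip sleeve 18 mm diameter, 45 mm long, too wide for the bushings. Starts upright in the stand, tip 15 mm above the table.
- sleeve_foot (a point): Point on the rod's axis at the lower end of the red sleeve, 91 mm from the tip.
- rod_grip (a point): Point on the rod's axis within the sleeve, 119 mm from the tip and 17 mm below its top: a good grip height.
- stand: Fixed wooden block 64 x 64 x 50 mm with a 14 mm socket, 35 mm deep, from its top, in which the rod stands upright. Origin at the centre of its underside. It changes places with the jar and the bowl.
- bottle: Loose amber glass jar with black cap, 56 mm diameter, about 95 mm tall. Leave alone. Origin at the centre of its underside.
- bowl: Loose white bowl, 84 mm diameter, 40 mm tall. Leave alone. Origin at the centre of its underside.
- hammer: Loose small hammer, 220 mm long, lying beyond the jig. Leave alone.
There are look-alikes about, which are no part of the job. Of the things like the rod, leave any that is purple; of the rest the smaller one is meant.

How it is judged:
By the outcome, as a careful person would: the job done as asked, in the order asked, and still so for the second after the job is handed in, while the arm keeps its last pose, push and grip.
It also fails if it takes over 64 s, if anything falls off the work surface, if the arm or the gripper's body presses on something with over 40 N, if the wrist force passes 120 N, or if a joint passes its speed limit or range.

## Robot

A 6-joint arm with a two-finger parallel gripper is mounted at the origin on the work surface. World frame = base frame: x ahead of the robot, y to its left, z up, the work surface at z = 0. Lengths are in m, angles in rad, forces in N, time in s.
With the tool pointing down it reaches from about 0.375 to 0.975 m from the base axis. Payload 3.8 kg.
Tool frame: the origin (TCP) lies at the very end of the fingers, on their centre line; the grasp point (between the pads) lies 19 mm behind it; z points along the fingers, y is the line along which they close (so a half turn about z gives the same grasp; the last joint's range is limited). The gripper opens to 85 mm and grips with 20 to 120 N. Pads are 22 mm wide; open, the fingers measure 114 mm over their backs; the gripper's body (76 mm by 85 mm) begins 54 mm behind the grasp point. The pads swing forward as they close: fully open they stand 13 mm farther back than shut.
Start: joints at [-1.158, 0.264, 1.604, -0, 1.274, -0.037], TCP at [0.293, -0.608, 0.231] pointing down, gripper open.
Joint ranges: [-2.63, 2.63], [-0.94, 2.18], [0.31, 2.57], [-1.31, 4.45], [0, 2.66], [-2.55, 2.55]. Speed limits (rad/s): [2.57, 2.57, 3.14, 3.14, 3.14, 3.14].

## Interface

Orientations are given as a rotation vector (axis times angle).
In Python, from workcell import monitor, viewer, job gives the robot as it stands. The module is installed in compiled form; this text tells all that it offers.
- The arm moves only by the tool step_arm, never from a script. Its argument "series" is one flat list of numbers, 4 for each row, row after row: the shift along the tool's x, y, z in m, then the turn about the tool's z in rad. A call has 1 to 8 rows; each row is the pose to reach, as a shift and turn from the pose commanded when the call began, along the tool's axes at that moment; what a row does not reach only later rows make up. A row lasts 1/8 s, in which the tool goes at most 62.5 mm and 10.7 degrees, less where a joint would pass 70% of its speed; a pose out of reach is approached as far as the arm can. A call with a gripper value outside its range is refused whole. "gripper" is the opening, from 0 (shut) to 1 (fully open), set as the call begins (left out, the last holds). The fingers move at their own pace and stop on an object; "newtons" is the grip in N (left out, the last holds). Time passes only in rows, so rows that repeat a pose let the fingers close. It gives the time, the measured TCP pose, the force, the opening and the grip force at its end, in the units of the state.
- monitor.read_state(): the state, without advancing time (a new reading comes with each control period).
- viewer.read_camera(name): name is "scene" or "top" or "wrist"; returns a dict with "image" (400x640x3 uint8, red, green, blue), "intrinsics" (3x3 intrinsics, pixels), "T" (4x4, takes a point from camera to world coordinates); the wrist camera has in their place "hand_eye" (4x4, takes a point from camera to tool coordinates, whose origin is the TCP and whose axes are the flange's). Camera axes: x right, y up, looking along -z (the intrinsics and any distortion apply to the point x, -y, -z); pixel columns grow to the right and rows downward; lengths in m; the calibration is good to about 2 mm. A picture is of the moment at which its call begins: read the wrist's pose just before it. There is no depth.
- job.finish_job(): hands the job in; it is judged then, once.
Trained networks look in a picture, given as the dict that the camera call returned (one of the last four; its "shot" number tells which), for a name from the list of things; names that differ only in an ending like _2 or _b are one class to them, and where a whole thing is asked for, a point or a joint stands for the part that bears it (a point fixed in the world has none). Each returns a list of dicts, best first, with "score" (0 to 1); they miss things now and then, are a little off and sometimes report something else, mostly with a low value. They report only what shows in the picture. A call takes as long as a camera call. They do not tell look-alikes from the thing itself.
- viewer.boxes_of(picture, label): "extent" ([centre column, centre row, width, height] in pixels, round what is visible of it).
- viewer.spot_point(picture, label): "point" ([column, row] in pixels: a listed point, or the origin of a listed thing).
The state is a dict: "time": time; "q": joint angles; "joint_vel": joint speeds; "joint_torque": joint torques, N m; "tool_pos": TCP position; "tcp_rot": TCP orientation; "wrist_force": force on the tool from outside, world axes, zero at the start; "torque": the same for the moment, N m; "width": opening from 0.0 (shut) to 1.0 (fully open); "grip_force": force on a finger pad.
Only numpy, scipy, OpenCV 4.12 (cv2) and the standard library are available. Lean on these libraries where they do the work, as an engineer would, in place of code of your own. Each camera call takes 0.05 s, during which the arm holds its last target. There are 200 camera calls.

## Working session

There is one attempt and no reset: what is moved stays moved. The work goes in short steps, Python scripts to look and compute and a tool call to move; the robot and the scene stay as the last step left them, time stands still between calls to the robot, and variables do not carry over. Pictures are saved under pics/ and viewed, at most 13 in all, crops included, and the job is handed in when it is done.

Besides the shell and the picture viewer there is one more tool, called after ">>>" as a command line: name --argument value ..., lists and objects as JSON in quotes. step_arm: Moves the arm, as the interface text tells. Its arguments: {"type":"object","properties":{"series":{"type":"array"},"gripper":{"type":"number"},"newtons":{"type":"number"}},"required":["series"]}

```bash
mkdir -p pics
cat > h.py <<'E'
import numpy as np, cv2
from scipy.spatial.transform import Rotation as R
from workcell import monitor, viewer, job
def toolT():
    s=monitor.read_state(); T=np.eye(4); T[:3,:3]=R.from_rotvec(s["tcp_rot"]).as_matrix(); T[:3,3]=s["tool_pos"]; return T
def shot(n):
    T=toolT(); p=viewer.read_camera(n)
    p["W"]=np.array(p["T"]) if n!="wrist" else T@np.array(p["hand_eye"]); return p
def ray(p,uv):
    K=np.array(p["intrinsics"]); d=np.linalg.inv(K)@[uv[0],uv[1],1.]; d=np.array([d[0],-d[1],-d[2]])
    return p["W"][:3,3], p["W"][:3,:3]@d
def atz(p,uv,z):
    o,d=ray(p,uv); return o+d*(z-o[2])/d[2]
def proj(p,X):
    c=np.linalg.inv(p["W"])@np.append(X,1); K=np.array(p["intrinsics"]); v=K@[c[0],-c[1],-c[2]]; return v[:2]/v[2]
def save(p,f,crop=None,k=1):
    im=p["image"][...,::-1]
    if crop: a,b,c,d=crop; im=im[b:d,a:c]
    if k!=1: im=cv2.resize(im,None,fx=k,fy=k,interpolation=cv2.INTER_CUBIC)
    cv2.imwrite("pics/"+f,im)
E
python3 - <<'E'
from h import *
Z=dict(hinge=.111,post_top=.153,upper_bore=.111,lower_bore=.059,rod_grip=.134,sleeve_foot=.106,stand=0,bottle=0,bowl=0,jig=0)
for n in("top","scene"):
    p=shot(n); save(p,n+"0.png")
    print(n,[k for k in p if k!="image"])
    for l,z in Z.items():
        for r in viewer.spot_point(p,l)[:4]:
            if r["score"]>.2: print(l,np.round(r["point"],1),round(r["score"],2),np.round(atz(p,r["point"],z),3))
print(monitor.read_state())
E
```

```text
top ['intrinsics', 'T', 'shot', 'W']
hinge [327.9 210.9] 0.77 [0.602 0.022 0.111]
post_top [359.6 240.5] 0.93 [ 0.53  -0.051  0.153]
post_top [333.2 139.6] 0.56 [0.77  0.012 0.153]
upper_bore [216.5 218. ] 0.57 [0.583 0.294 0.111]
upper_bore [374.1 263.2] 0.56 [ 0.476 -0.091  0.111]
lower_bore [393.3 228.5] 0.74 [ 0.563 -0.146  0.059]
rod_grip [207.2 179.9] 0.78 [0.673 0.314 0.134]
rod_grip [171.8 214.3] 0.6 [0.589 0.397 0.134]
rod_grip [215.5 216.9] 0.56 [0.584 0.292 0.134]
sleeve_foot [174.3 215.1] 0.54 [0.589 0.398 0.106]
sleeve_foot [216.2 219.5] 0.45 [0.579 0.295 0.106]
sleeve_foot [208.9 183.2] 0.44 [0.668 0.315 0.106]
stand [220.9 219.2] 0.91 [0.586 0.302 0.   ]
bottle [224.6 219.3] 0.58 [0.585 0.292 0.   ]
bottle [218.3 216.9] 0.44 [0.592 0.309 0.   ]
bowl [376.4 265.7] 0.73 [ 0.466 -0.111  0.   ]
bowl [269.3 222.2] 0.61 [0.579 0.173 0.   ]
jig [355.7 219.3] 0.88 [ 0.588 -0.056  0.   ]
scene ['intrinsics', 'T', 'shot', 'W']
hinge [310.7 185. ] 0.63 [0.59  0.02  0.111]
post_top [317.8 149.4] 0.62 [ 0.523 -0.048  0.153]
upper_bore [406.4 240.4] 0.22 [0.526 0.291 0.111]
lower_bo
[... 584 characters left out ...]
247.9] 0.67 [0.808 0.001 0.   ]
{'time': 1.1, 'q': array([-1.15782654e+00,  2.63862257e-01,  1.60400100e+00,  1.06794803e-05,
        1.27366732e+00, -3.69300485e-02]), 'joint_vel': array([0.00057911, 0.00206434, 0.00147289, 0.00039962, 0.00047053,
       0.00037601]), 'joint_torque': array([-3.35268624e-04, -5.15085483e+01, -3.67735791e+01, -1.69457826e-04,
        9.21512765e-04,  4.56572550e-06]), 'tool_pos': array([ 0.29352676, -0.6078453 ,  0.23130464]), 'tcp_rot': array([3.06238461e+00, 7.00737967e-01, 3.39851521e-05]), 'wrist_force': array([ 0.02059802, -0.82554145, -0.45401999]), 'torque': array([-0.01544678, -0.01897302, -0.02293822]), 'grip_force': 0.0, 'width': 0.9998330368274257}
```

View pics/top0.png

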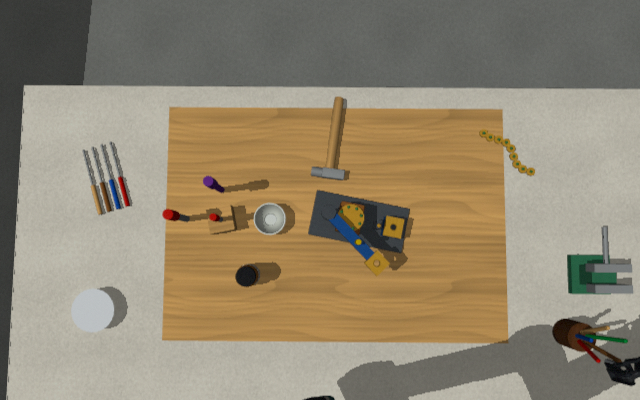

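View pics/scene0.png

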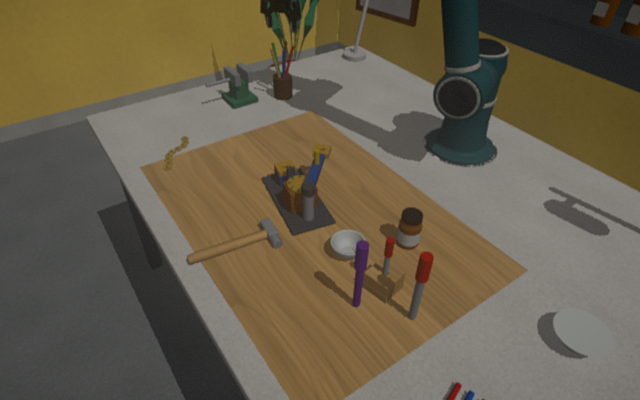

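Rod-like things in scene0: purple at (361,272), a large red one at (424,285) standing free, and a small red one at (390,255) in the wooden stand. The small red one fits, since it isn't purple, is the smaller of the reds and is in the stand. The jig is at top (358,220) with the bar open (post at 359,240). I'll confirm with a crop and plan the approach.

```bash
cat >> h.py <<'E'
def rows(targets, n=None):
    """targets: (x,y,z,psi) world, psi = world angle of tool x; prints shift rows from the present pose"""
    T=toolT(); psi0=np.arctan2(T[1,0],T[0,0])
    print("psi0",round(psi0,3),"pos",np.round(T[:3,3],4))
    for x,y,z,psi in targets:
        d=T[:3,:3].T@(np.array([x,y,z])-T[:3,3]); t=(psi0-psi+np.pi)%(2*np.pi)-np.pi
        print([round(float(v),4) for v in d],round(float(t),3),"rows>=",int(np.ceil(max(np.linalg.norm(d)/.0625,abs(t)/.187))))
E
python3 - <<'E'
from h import *
p=shot("scene"); save(p,"crop.png",(320,190,480,330),4)
rows([(.48,-.02,.30,-.78),(.48,-.02,.125,-.78)])
E
```

```text
psi0 0.45 pos [ 0.2934 -0.6079  0.2313]
[0.4236, -0.4483, -0.0687] 1.23 rows>= 10
[0.4236, -0.4483, 0.1063] 1.23 rows>= 11
```

View pics/crop.png

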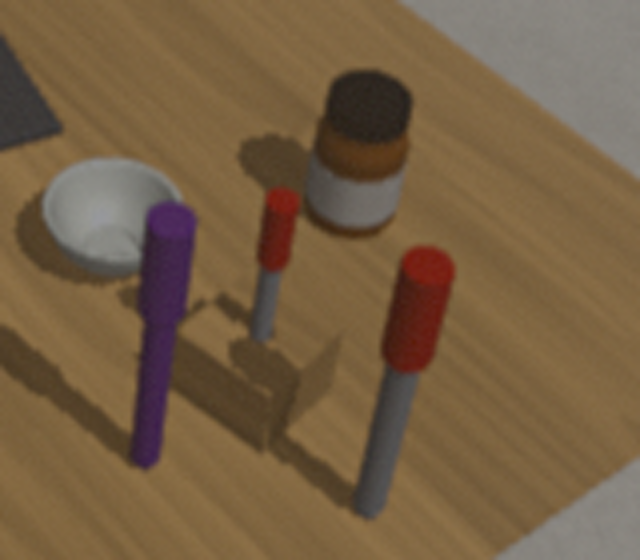

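The crop confirms it: the small red-sleeved rod stands in the wooden block (crop 280,230). The big red and the purple rods stand free. Moving above the front of the post.

>>> step_arm --series '[0.043,-0.045,-0.007,0.12,0.085,-0.09,-0.014,0.25,0.127,-0.135,-0.02,0.37,0.169,-0.179,-0.027,0.49,0.212,-0.224,-0.034,0.61,0.254,-0.269,-0.041,0.74,0.296,-0.314,-0.048,0.86,0.339,-0.359,-0.055,0.98]' --gripper 0

```text
time: 2.15
tool_pos: [0.4429, -0.1355, 0.2869]
tcp_rot: [3.03, -0.83, 0.002]
wrist_force: [0.8, -0.3, -0.5]
width: 0.0
grip_force: 0.0
```

Run:
```python
from h import *
rows([(.48,-.02,.30,-.78)])
```

```text
psi0 -0.535 pos [ 0.4429 -0.1355  0.2869]
[-0.0269, -0.1183, -0.0131] 0.245 rows>= 2
```

>>> step_arm --series '[-0.013,-0.059,-0.006,0.12,-0.027,-0.118,-0.013,0.245,-0.027,-0.118,-0.013,0.245]'

```text
time: 2.52
tool_pos: [0.4801, -0.018, 0.3002]
tcp_rot: [-2.911, 1.178, -0.002]
wrist_force: [0.4, -0.8, -0.4]
width: -0.002
grip_force: 0.0
```

Run:
```python
from h import *
Z=dict(hinge=.111,post_top=.153,upper_bore=.111,lower_bore=.059,jig=0)
for n in("wrist","top"):
    p=shot(n); save(p,n+"1.png")
    for l,z in Z.items():
        for r in viewer.spot_point(p,l)[:3]:
            if r["score"]>.3: print(n,l,np.round(r["point"],1),round(r["score"],2),np.round(atz(p,r["point"],z),4))
```

```text
wrist hinge [207.  111.1] 0.79 [0.6007 0.0196 0.111 ]
wrist post_top [307.8 119.7] 0.86 [ 0.5281 -0.0488  0.153 ]
wrist upper_bore [381.4 121.7] 0.8 [ 0.4749 -0.0957  0.111 ]
wrist lower_bore [350.   20.3] 0.85 [ 0.5657 -0.1429  0.059 ]
wrist jig [289.3  68.9] 0.93 [ 0.5827 -0.0623  0.    ]
wrist jig [173.8 192.6] 0.66 [0.5828 0.1706 0.    ]
top hinge [327.2 209.2] 0.96 [0.6063 0.0236 0.111 ]
top post_top [359.3 241.2] 0.97 [ 0.5286 -0.0506  0.153 ]
top upper_bore [269.8 222.1] 0.42 [0.5736 0.1633 0.111 ]
top lower_bore [394.3 225.9] 0.57 [ 0.5691 -0.1486  0.059 ]
top lower_bore [211.9 214.8] 0.52 [0.5934 0.3147 0.059 ]
top lower_bore [223.2 218.5] 0.45 [0.5843 0.2858 0.059 ]
top jig [357.1 218.2] 0.81 [ 0.5912 -0.0599  0.    ]
```

View pics/wrist1.png

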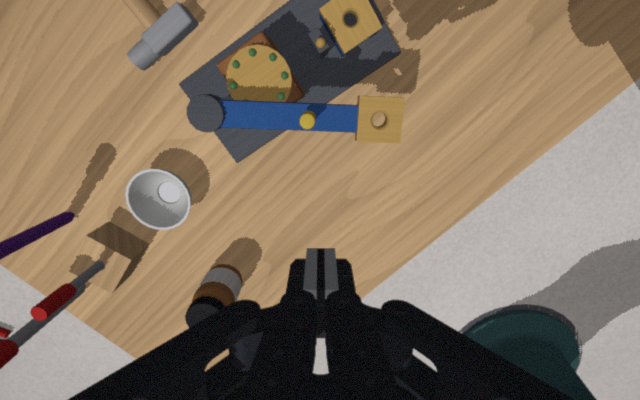

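Wrist view: post top (308,120), bore (380,120), lower bushing (350,18), all consistent with the estimates (hinge–post 100 mm, hinge–bore 171 mm). Next I plan the push arc.

Run:
```python
from h import *
h=np.array([.601,.020])
def P(th,off,z=.122): 
    q=h+.1*np.array([-np.sin(th),-np.cos(th)])-off*np.array([np.cos(th),-np.sin(th)])
    return (*q,z,-th)
rows([P(.815,.045,.3),P(.815,.045)]+[P(t,.018) for t in np.linspace(.815,.215,9)])
```

```text
psi0 -0.776 pos [ 0.4789 -0.0225  0.2992]
[0.0085, -0.0177, -0.0008] 0.039 rows>= 1
[0.0085, -0.0177, 0.1772] 0.039 rows>= 3
[0.0355, -0.0166, 0.1772] 0.039 rows>= 3
[0.043, -0.0153, 0.1772] -0.036 rows>= 3
[0.0506, -0.0145, 0.1772] -0.111 rows>= 3
[0.0582, -0.0143, 0.1772] -0.186 rows>= 3
[0.0658, -0.0146, 0.1772] -0.261 rows>= 4
[0.0734, -0.0155, 0.1772] -0.336 rows>= 4
[0.0808, -0.017, 0.1772] -0.411 rows>= 4
[0.0882, -0.0191, 0.1772] -0.486 rows>= 4
[0.0953, -0.0216, 0.1772] -0.561 rows>= 4
```

>>> step_arm --series '[0.0085,-0.018,0.05,0.04,0.0085,-0.018,0.11,0.04,0.0085,-0.018,0.165,0.04,0.0085,-0.018,0.177,0.04,0.023,-0.017,0.177,0.04,0.0355,-0.0165,0.177,0.04,0.043,-0.0155,0.177,-0.036,0.0505,-0.0145,0.177,-0.11]'

```text
time: 4.12
tool_pos: [0.5284, -0.0481, 0.1254]
tcp_rot: [-2.969, 1.023, -0.009]
wrist_force: [-0.1, 1.1, -0.8]
width: -0.004
grip_force: 0.2
```

Run:
```python
from h import *
h=np.array([.601,.020])
def P(th,off,z=.122): 
    q=h+.1*np.array([-np.sin(th),-np.cos(th)])-off*np.array([np.cos(th),-np.sin(th)])
    return (*q,z,-th)
rows([P(t,.018) for t in np.linspace(.665,.215,7)])
p=shot("top")
for r in viewer.spot_point(p,"post_top")[:2]: print(r["score"],atz(p,r["point"],.153))
```

```text
psi0 -0.663 pos [ 0.5284 -0.0481  0.1254]
[-0.0029, 0.0016, 0.0034] 0.002 rows>= 1
[0.0046, 0.0027, 0.0034] -0.073 rows>= 1
[0.0122, 0.0032, 0.0035] -0.148 rows>= 1
[0.0199, 0.0032, 0.0035] -0.223 rows>= 2
[0.0275, 0.0025, 0.0036] -0.298 rows>= 2
[0.035, 0.0013, 0.0036] -0.373 rows>= 2
[0.0424, -0.0004, 0.0036] -0.448 rows>= 3
```

>>> step_arm --series '[0.005,0.0025,0.003,-0.07,0.012,0.003,0.0035,-0.15,0.02,0.003,0.0035,-0.22,0.0275,0.0025,0.0035,-0.3,0.033,0.0015,0.0035,-0.35,0.033,0.0015,0.0035,-0.35]'

```text
time: 4.97
tool_pos: [0.5519, -0.069, 0.1204]
tcp_rot: [3.102, -0.496, 0.005]
wrist_force: [-0.2, -0.3, 0.3]
width: -0.0
grip_force: 0.0
```

Run:
```python
from h import *
h=np.array([.601,.020])
def P(th,off,z=.122): 
    q=h+.1*np.array([-np.sin(th),-np.cos(th)])-off*np.array([np.cos(th),-np.sin(th)])
    return (*q,z,-th)
rows([P(t,.018) for t in (.29,.25,.215)])
p=shot("wrist"); save(p,"wrist2.png")
for l,z in dict(post_top=.153,upper_bore=.111,hinge=.111,lower_bore=.059).items():
  for r in viewer.spot_point(p,l)[:2]: print(l,r["score"],atz(p,r["point"],z))
```

```text
psi0 -0.317 pos [ 0.5519 -0.069   0.1204]
[0.0036, 0.0006, -0.0015] -0.027 rows>= 1
[0.0077, 0.0011, -0.0015] -0.067 rows>= 1
[0.0112, 0.0015, -0.0015] -0.102 rows>= 1
post_top 0.59 [ 0.57124276 -0.07265901  0.153     ]
upper_bore 0.92 [ 0.54924024 -0.14138831  0.111     ]
upper_bore 0.65 [ 0.60388912 -0.07610794  0.111     ]
hinge 0.82 [0.60024026 0.02146143 0.111     ]
lower_bore 0.85 [ 0.56674851 -0.14407326  0.059     ]
```

View pics/wrist2.png

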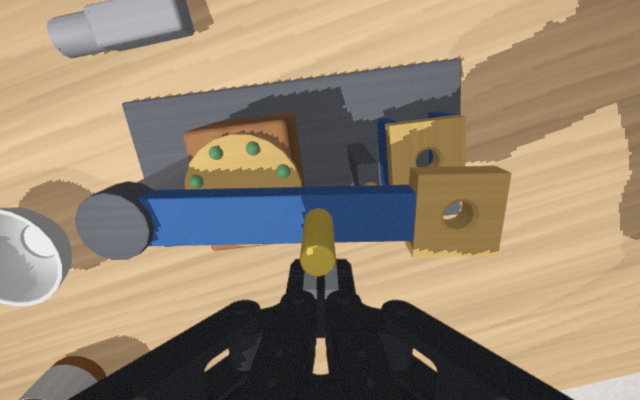

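The bar is pushed to about 0.09 rad from shut, with the finger on the post (318,245). Creeping into the detent.

>>> step_arm --series '[0.0036,0.0006,0,-0.03,0.0055,0.001,0,-0.05,0.0075,0.001,0,-0.07,0.009,0.0015,0,-0.09,0.009,0.0015,0,-0.09]'

```text
time: 5.85
tool_pos: [0.5569, -0.072, 0.1186]
tcp_rot: [-3.121, 0.352, 0.005]
wrist_force: [-4.7, 1.2, 3.9]
width: 0.001
grip_force: 2.5
```

>>> step_arm --series '[0.001,0,0,0,0.002,0,0,0,0.002,0,0,0]'

```text
time: 6.22
tool_pos: [0.56, -0.073, 0.1186]
tcp_rot: [-3.122, 0.352, 0.001]
wrist_force: [-3.9, 1.4, 1.6]
width: 0.003
grip_force: 1.3
```

Run:
```python
from h import *
p=shot("wrist")
g={}
for l,z in dict(post_top=.153,upper_bore=.111,hinge=.111,lower_bore=.059).items():
  for r in viewer.spot_point(p,l)[:1]: g[l]=atz(p,r["point"],z); print(l,r["score"],g[l])
print(monitor.read_state()["wrist_force"],toolT()[:3,3])
```

```text
post_top 0.84 [ 0.57776302 -0.07453698  0.153     ]
hinge 0.71 [0.6012143  0.02082721 0.111     ]
lower_bore 0.93 [ 0.56672709 -0.14673244  0.059     ]
[-2.86210817  0.1816036   0.89364424] [ 0.56009885 -0.07300702  0.11853734]
```

>>> step_arm --series '[0.001,0,0,0,0.002,0,0,0,0.002,0,0,0]'

```text
time: 6.85
tool_pos: [0.5629, -0.0737, 0.1189]
tcp_rot: [3.121, -0.353, 0.002]
wrist_force: [-0.9, 0.7, 0.3]
width: -0.002
grip_force: 0.1
```

>>> step_arm --series '[0.001,0,0,0,0.002,0,0,0,0.002,0,0,0]'

```text
time: 7.22
tool_pos: [0.563, -0.0737, 0.1189]
tcp_rot: [-3.122, 0.353, 0.004]
wrist_force: [-7.1, 0.7, 4.4]
width: -0.005
grip_force: 3.1
```

>>> step_arm --series '[0.001,0,0,0,0.0015,0,0,0,0.0015,0,0,0]'

```text
time: 7.6
tool_pos: [0.563, -0.0737, 0.1189]
tcp_rot: [-3.121, 0.353, 0.009]
wrist_force: [-10.2, 2.6, 7.6]
width: 0.0
grip_force: 5.3
```

>>> step_arm --series '[-0.02,0,0,0,-0.05,0,-0.01,0,-0.065,0,-0.06,0,-0.065,0,-0.12,0,-0.065,0,-0.18,0,-0.065,0,-0.18,0]' --gripper 0.6

```text
time: 8.35
tool_pos: [0.5064, -0.0605, 0.3063]
tcp_rot: [3.121, -0.353, 0.023]
wrist_force: [-0.2, -0.8, 0.2]
width: 0.601
grip_force: 0.0
```

Run:
```python
from h import *
for n in ("wrist","top"):
  p=shot(n); save(p,n+"3.png")
  for l,z in dict(post_top=.153,upper_bore=.111,hinge=.111,jig=0).items():
    for r in viewer.spot_point(p,l)[:1]: print(n,l,r["point"],r["score"],atz(p,r["point"],z))
rows([(.583,.295,.30,-.2)])
```

```text
wrist post_top [316.7, 101.5] 0.8 [ 0.57831126 -0.07336924  0.153     ]
wrist upper_bore [390.9, 92.7] 0.95 [ 0.56926772 -0.14524676  0.111     ]
wrist hinge [218.2, 98.4] 0.86 [0.60204368 0.0209707  0.111     ]
wrist jig [308.6, 96.2] 0.76 [ 0.58413922 -0.06213476  0.        ]
top post_top [372.0, 219.7] 0.93 [ 0.57933913 -0.08047569  0.153     ]
top upper_bore [396.5, 225.6] 0.66 [ 0.56772268 -0.14525568  0.111     ]
top hinge [327.6, 211.1] 0.76 [0.6016947  0.02260583 0.111     ]
top jig [356.6, 218.1] 0.75 [ 0.59146455 -0.05858405  0.        ]
psi0 -0.225 pos [ 0.5019 -0.0597  0.2976]
[-0.0001, -0.3639, -0.0025] -0.025 rows>= 6
```

View pics/wrist3.png

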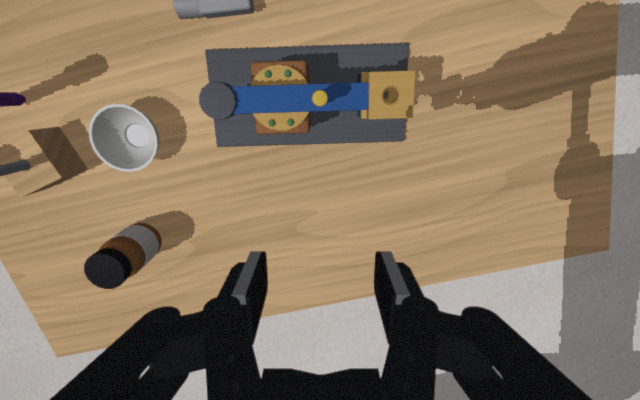

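Bar is shut: it runs parallel to the jig, with the bushings aligned at (391,93). Now over to the stand.

>>> step_arm --series '[0,-0.06,-0.003,0,-0.005,-0.12,-0.003,0,-0.015,-0.18,-0.003,0,-0.025,-0.24,-0.003,0,-0.04,-0.3,-0.003,0,-0.055,-0.355,-0.003,0,-0.055,-0.355,-0.003,0]'

```text
time: 9.72
tool_pos: [0.5271, 0.3023, 0.3007]
tcp_rot: [-3.122, 0.345, 0.002]
wrist_force: [-0.1, -1.2, 0.3]
width: 0.599
grip_force: 0.0
```

Run:
```python
from h import *
for n in ("wrist","top"):
  p=shot(n); save(p,n+"4.png")
  for l,z in dict(rod_grip=.134,sleeve_foot=.106,stand=0,rod=.015).items():
    for r in viewer.spot_point(p,l)[:3]: print(n,l,np.round(r["point"]),round(r["score"],2),np.round(atz(p,r["point"],z),4))
rows([(.584,.294,.30,-.225)])
```

```text
wrist rod_grip [278.  13.] 0.8 [0.6721 0.3056 0.134 ]
wrist rod_grip [311. 115.] 0.76 [0.5854 0.2984 0.134 ]
wrist rod_grip [196. 142.] 0.69 [0.5853 0.4088 0.134 ]
wrist sleeve_foot [313. 114.] 0.95 [0.5839 0.2971 0.106 ]
wrist sleeve_foot [213. 134.] 0.82 [0.5876 0.4    0.106 ]
wrist sleeve_foot [288.  22.] 0.79 [0.6686 0.3007 0.106 ]
wrist stand [315. 106.] 0.59 [0.5859 0.2969 0.    ]
wrist rod [297.  44.] 0.93 [0.6609 0.3009 0.015 ]
wrist rod [242. 120.] 0.64 [0.5903 0.3908 0.015 ]
wrist rod [318. 106.] 0.56 [0.5859 0.2929 0.015 ]
top rod_grip [207. 180.] 0.55 [0.6733 0.3154 0.134 ]
top rod_grip [219. 215.] 0.41 [0.5886 0.2826 0.134 ]
top rod_grip [224. 221.] 0.33 [0.5743 0.272  0.134 ]
top sleeve_foot [215. 186.] 0.62 [0.6612 0.3002 0.106 ]
top sleeve_foot [217. 218.] 0.53 [0.5821 0.2941 0.106 ]
top stand [222. 222.] 0.83 [0.5789 0.2975 0.    ]
top rod [220. 190.] 0.66 [0.6608 0.3042 0.015 ]
top rod [222. 222.] 0.64 [0.5764 0.296  0.015 ]
psi0 -0.227 pos [0.5283 0.2976 0.302 ]
[0.0551, -0.009, 0.0021] -0.002 rows>= 1
```

View pics/wrist4.png

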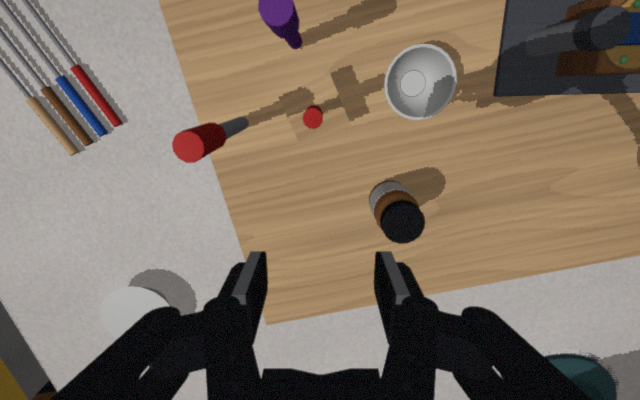

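The small red rod stands at (313,117), between purple (278,12) and big red (195,140), with jar and bowl clear. Position is about (0.585, 0.297). Descending.

>>> step_arm --series '[0.03,-0.006,0.01,0,0.0555,-0.012,0.04,0,0.0555,-0.012,0.09,0,0.0555,-0.012,0.13,0,0.0555,-0.012,0.165,0,0.0555,-0.012,0.187,0,0.0555,-0.012,0.187,0]'

```text
time: 11.1
tool_pos: [0.5831, 0.2966, 0.1122]
tcp_rot: [3.119, -0.354, -0.007]
wrist_force: [-0.4, -0.2, 0.8]
width: 0.605
grip_force: 0.0
```

Run:
```python
from h import *
p=shot("wrist"); save(p,"wrist5.png")
print(toolT()[:3,3],monitor.read_state()["wrist_force"])
for r in viewer.spot_point(p,"rod_grip")[:2]: print(r["score"],r["point"],atz(p,r["point"],.134))
```

```text
[0.5843353  0.29725097 0.11411129] [0.03312252 0.51582784 0.71608084]
0.81 [226.7, 99.0] [0.66667007 0.31123106 0.134     ]
0.58 [43.0, 392.0] [0.55817312 0.43908265 0.134     ]
```

View pics/wrist5.png

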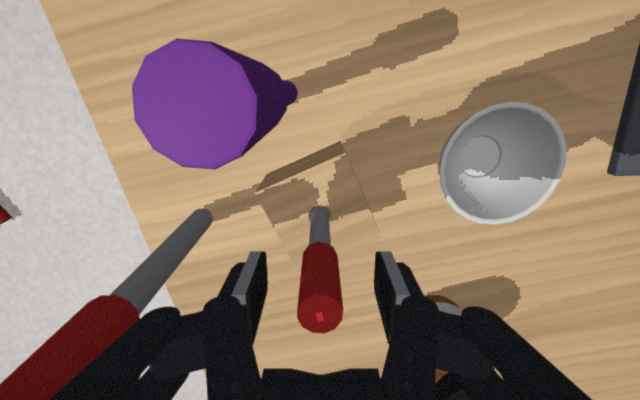

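The rod is centred between the pads (320,290). Closing.

>>> step_arm --series '[0,0,0,0,0,0,0,0,0,0,0,0,0,0,0,0,0,0,0,0,0,0,0,0]' --gripper 0 --newtons 60

```text
time: 11.95
tool_pos: [0.5857, 0.2978, 0.1166]
tcp_rot: [-3.121, 0.353, -0.004]
wrist_force: [0.4, -2.5, 6.2]
width: 0.194
grip_force: 58.5
```

>>> step_arm --series '[0,0,-0.02,0,0,0,-0.06,0,0,0,-0.11,0,0,0,-0.16,0,0,0,-0.16,0]'

```text
time: 12.58
tool_pos: [0.5875, 0.2995, 0.2827]
tcp_rot: [-3.115, 0.352, -0.016]
wrist_force: [0.2, -0.3, -2.4]
width: 0.19
grip_force: 59.0
```

Run:
```python
from h import *
p=shot("wrist"); save(p,"wrist6.png")
rows([(.53,-.13,.274,-.225),(.568,-.146,.274,-.225)])
for l in("rod","sleeve_foot","rod_grip"):
  for r in viewer.spot_point(p,l)[:2]: print(l,r["score"],r["point"])
  # expected: rod axis along tool z
T=toolT()
for d in (0,.028,.119): print(proj(p,T[:3,3]+T[:3,:3]@[0,0,-.019+d]))
```

```text
psi0 -0.225 pos [0.586  0.2988 0.279 ]
[0.0411, 0.4305, 0.0033] -0.0 rows>= 7
[0.0817, 0.4376, 0.0035] -0.0 rows>= 8
rod 0.79 [321.2, 199.2]
rod 0.78 [305.7, 95.1]
sleeve_foot 0.97 [298.5, 103.4]
sleeve_foot 0.91 [224.2, 199.4]
rod_grip 0.58 [209.9, 217.5]
rod_grip 0.57 [297.1, 99.4]
[326.91258692 280.81843687]
[326.43786576 252.93999806]
[325.55015515 200.80837183]
```

View pics/wrist6.png

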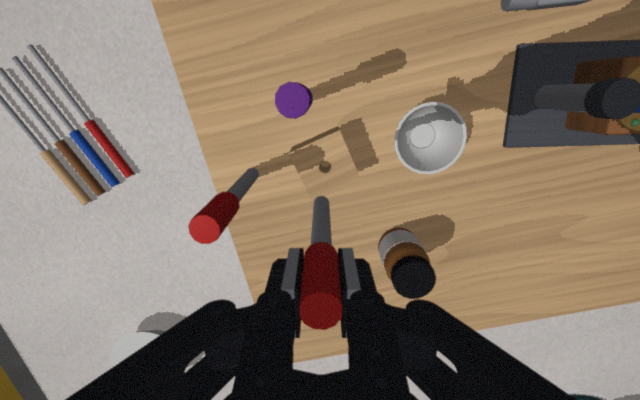

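Rod is held straight at (320,280), tip at (321,199), and the empty socket shows at (325,167). Carrying it high to a spot just short of the bushing.

>>> step_arm --series '[0.006,0.05,0,0,0.012,0.11,0,0,0.018,0.165,0,0,0.024,0.22,0,0,0.03,0.275,0,0,0.036,0.33,0,0,0.042,0.385,0,0,0.048,0.437,0,0]'

```text
time: 13.78
tool_pos: [0.5322, -0.1402, 0.2723]
tcp_rot: [-3.121, 0.353, 0.006]
wrist_force: [0.6, -0.3, -0.8]
width: 0.191
grip_force: 59.1
```

>>> step_arm --series '[0,0,0,0,0,0,0,0]'

```text
time: 14.02
tool_pos: [0.533, -0.1384, 0.2729]
tcp_rot: [-3.12, 0.354, 0.005]
wrist_force: [0.1, 0.3, -0.8]
width: 0.194
grip_force: 59.1
```

Run:
```python
from h import *
p=shot("wrist"); save(p,"wrist7.png")
T=toolT(); print(T[:3,3],monitor.read_state()["grip_force"])
for l,z in dict(upper_bore=.111,rod=T[2,3]-.1015,post_top=.153,hinge=.111,lower_bore=.059).items():
  for r in viewer.spot_point(p,l)[:1]:
    X=atz(p,r["point"],z); print(l,round(r["score"],2),r["point"],np.round(X,4),"tool",np.round(T[:3,:3].T@(X-T[:3,3]),4))
```

```text
[ 0.5333338  -0.13784247  0.27328886] 59.124122858047485
upper_bore 0.91 [319.1, 141.1] [ 0.5674 -0.1447  0.111 ] tool [ 0.0352 -0.0008  0.1622]
rod 0.57 [323.1, 197.5] [ 0.5333 -0.1403  0.1718] tool [0.0008 0.0025 0.1015]
post_top 0.83 [231.6, 153.9] [ 0.5796 -0.0757  0.153 ] tool [ 0.0316 -0.0708  0.1203]
hinge 0.59 [132.2, 146.3] [0.6016 0.0245 0.111 ] tool [ 0.0308 -0.1734  0.1624]
lower_bore 0.62 [319.9, 136.6] [ 0.5641 -0.1446  0.059 ] tool [ 3.210e-02 -1.000e-04  2.142e-01]
```

View pics/wrist7.png

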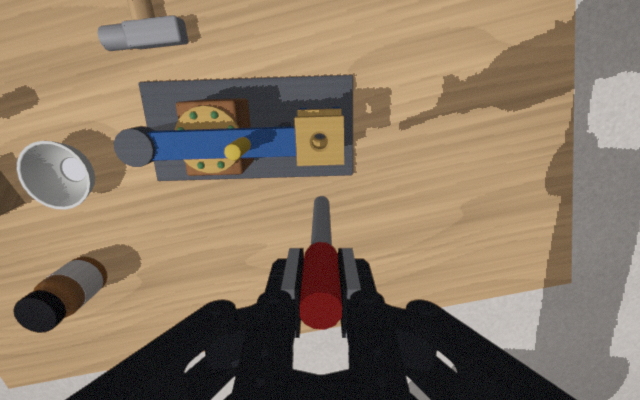

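Held rod's tip is at (321,197), bore at (319,140), so the bore lies about 34 mm ahead. The rod and fingers both sit near column 320.5, so the lateral error is about −1 mm. Moving over it and dropping to just above the mouth.

>>> step_arm --series '[0.017,0,0,0,0.034,-0.001,0,0,0.034,-0.001,0.02,0,0.034,-0.001,0.04,0,0.034,-0.001,0.048,0,0.034,-0.001,0.048,0,0.034,-0.001,0.048,0]'

```text
time: 15.2
tool_pos: [0.5675, -0.1456, 0.2273]
tcp_rot: [3.121, -0.353, 0.001]
wrist_force: [-0.0, -0.0, -1.6]
width: 0.196
grip_force: 59.1
```

Run:
```python
from h import *
p=shot("wrist"); save(p,"wrist8.png",(240,120,400,240),5)
T=toolT(); print(T[:3,3],monitor.read_state()["wrist_force"])
for l,z in dict(upper_bore=.111,rod=T[2,3]-.1015).items():
  for r in viewer.spot_point(p,l)[:2]:
    X=atz(p,r["point"],z); print(l,round(r["score"],2),r["point"],np.round(X,4),"tool",np.round(T[:3,:3].T@(X-T[:3,3]),4))
for d in (.1015,T[2,3]-.111): print("axis",proj(p,T[:3,3]+T[:3,:3]@[0,0,d]))
print(p["intrinsics"][0])
```

```text
[ 0.56772019 -0.14564779  0.22770104] [-0.49859292  0.08915225 -1.19370156]
upper_bore 0.57 [322.9, 190.7] [ 0.569  -0.1478  0.111 ] tool [0.0016 0.0018 0.1167]
rod 0.59 [325.2, 199.4] [ 0.5663 -0.1489  0.1262] tool [-0.0008  0.0035  0.1015]
axis [320.72673207 198.39168103]
axis [320.70573376 192.51954285]
[330.35107762   0.         320.35139155]
```

View pics/wrist8.png

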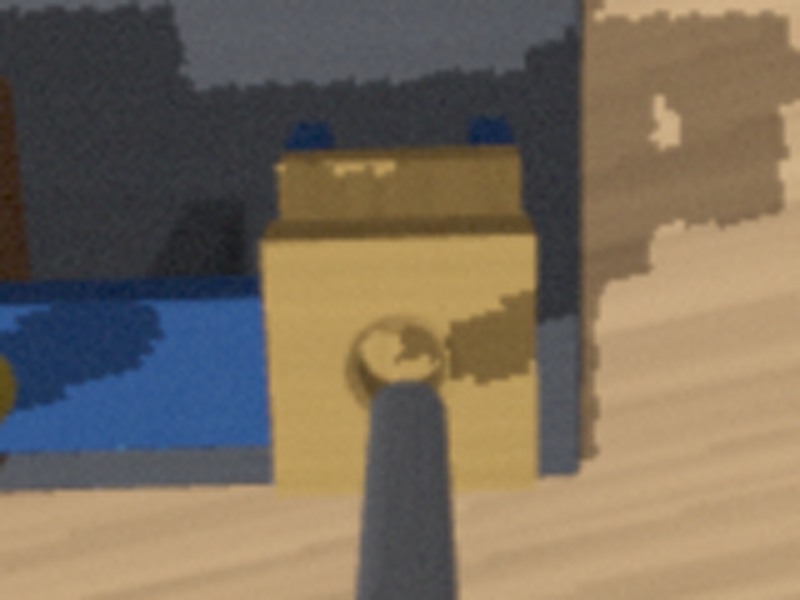

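The hole is centred at crop (395,361) and the tip at crop (407,393). The tip's axis projects at the mouth to about 2.4 px right of the hole, so I shift y −1.8 mm and descend gently.

>>> step_arm --series '[0.0003,-0.0018,0,0,0.0003,-0.0018,0,0,0.0003,-0.0018,0.006,0,0.0003,-0.0018,0.011,0,0.0003,-0.0018,0.011,0]'

```text
time: 15.98
tool_pos: [0.5674, -0.1436, 0.2147]
tcp_rot: [-3.121, 0.353, 0.003]
wrist_force: [-0.2, -0.5, -1.3]
width: 0.192
grip_force: 59.1
```

Run:
```python
from h import *
p=shot("wrist"); save(p,"wrist9.png",(240,120,400,240),5)
T=toolT(); print(T[:3,3],monitor.read_state()["wrist_force"])
for d in (.1015,T[2,3]-.111): print("axis",(proj(p,T[:3,3]+T[:3,:3]@[0,0,d])-[240,120])*5)
```

```text
[ 0.56762763 -0.1436811   0.21507065] [-0.64855703 -0.51321563 -1.65035562]
axis [403.86196744 391.75082971]
axis [403.84200589 386.55666758]
```

View pics/wrist9.png

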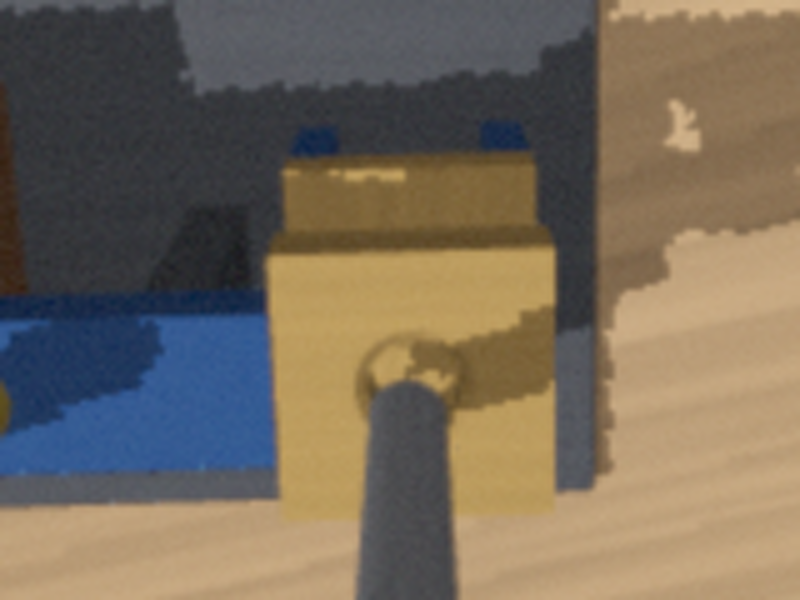

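Tip (408) and hole (411,386) are now concentric within about 0.5 mm. Inserting.

>>> step_arm --series '[0,0.0003,0.005,0,0,0.0003,0.01,0,0,0.0003,0.015,0,0,0.0003,0.02,0,0,0.0003,0.025,0,0,0.0003,0.025,0]'

```text
time: 16.77
tool_pos: [0.5676, -0.144, 0.1901]
tcp_rot: [-3.122, 0.353, 0.002]
wrist_force: [-0.7, 0.9, -0.9]
width: 0.19
grip_force: 59.1
```

>>> step_arm --series '[0,0,0.006,0,0,0,0.012,0,0,0,0.018,0,0,0,0.024,0,0,0,0.03,0,0,0,0.034,0,0,0,0.034,0]'

```text
time: 17.65
tool_pos: [0.5677, -0.144, 0.1563]
tcp_rot: [-3.122, 0.353, 0.001]
wrist_force: [-0.4, 0.7, -1.5]
width: 0.193
grip_force: 59.1
```

>>> step_arm --series '[0,0,0.005,0,0,0,0.01,0,0,0,0.016,0,0,0,0.022,0,0,0,0.022,0,0,0,0.022,0]'

```text
time: 18.4
tool_pos: [0.5679, -0.144, 0.1348]
tcp_rot: [-3.122, 0.353, 0.0]
wrist_force: [-0.6, -0.4, -0.6]
width: 0.196
grip_force: 59.1
```

Run:
```python
from h import *
T=toolT(); s=monitor.read_state(); print(T[:3,3],s["wrist_force"],s["grip_force"])
for n in("wrist","scene"):
  p=shot(n)
  for l,z in dict(sleeve_foot=T[2,3]-.01,rod=T[2,3]-.1015,post_top=.153,hinge=.111).items():
    for r in viewer.spot_point(p,l)[:2]: print(n,l,round(r["score"],2),np.round(r["point"]),np.round(atz(p,r["point"],z),4))
a=p["image"][130:210,250:350]; b=cv2.resize(a[...,::-1],None,fx=5,fy=5,interpolation=cv2.INTER_CUBIC)
cv2.imwrite("pics/final.png",b)
```

```text
[ 0.56793177 -0.14401408  0.13476798] [-0.59112294 -0.36204504 -0.63003516] 59.11923944950104
wrist sleeve_foot 0.65 [322. 257.] [ 0.5667 -0.1441  0.1248]
wrist rod 0.68 [324. 244.] [ 0.5287 -0.138   0.0333]
wrist post_top 0.69 [163. 292.] [ 0.5804 -0.0758  0.153 ]
wrist hinge 0.91 [ 21. 253.] [0.5999 0.0218 0.111 ]
scene sleeve_foot 0.87 [421. 277.] [0.5817 0.3879 0.1248]
scene sleeve_foot 0.64 [359. 269.] [0.6684 0.3053 0.1248]
scene rod 0.9 [413. 321.] [0.6082 0.4149 0.0333]
scene rod 0.74 [357. 303.] [0.6743 0.3182 0.0333]
scene post_top 0.72 [286. 148.] [ 0.5873 -0.0972  0.153 ]
scene post_top 0.66 [292. 153.] [ 0.5855 -0.0711  0.153 ]
scene hinge 0.58 [312. 186.] [0.5906 0.0243 0.111 ]
```

View pics/final.png

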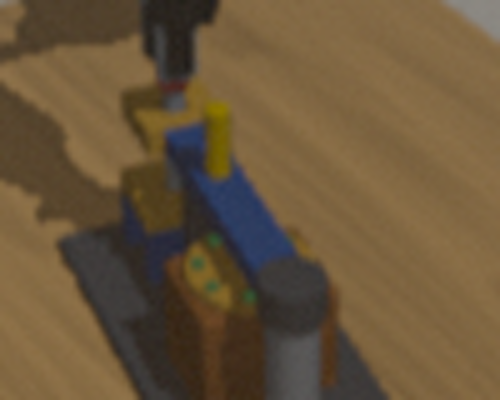

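The shaft spans the gap between the bushings (crop 175,170), and the red sleeve sits clear above the bar with steel showing (175,100). The tip is at about 33 mm, 12 mm below the lower bushing, and contact forces are near zero. Handing in.

```bash
python3 -c "
from workcell import job
print(job.finish_job())"
```

```text
the job is handed in; nothing more can be done
None
```

The keeper bar is shut in its detent and the red-sleeved rod is held through both bushings. By calculation its tip is about 12 mm below the lower bushing and the sleeve about 13 mm above the bar. The job is handed in, with no verdict returned.

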